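# Mount a resin specimen on the indexing photo stage

### The job

Mount the resin specimen for its next photograph: set the narrow end of its dovetailed carrier flat in the wide mouth of the tapered way on the turntable and slide it along until it wedges tight, and leave it there. Then draw the spring index pin by its black knob, swing the turntable with it anticlockwise (seen from above) to the next hole, let the pin drop fully in and let go. Leave the wash bottle, the loose resin block and the resin disc where they are.

Things in the scene. Friction and masses are not known exactly. Their poses are not given: they have to be found in the camera images.
- carrier: Loose aluminium dovetail tongue, 110 mm long (x) and 12 mm high, under a clear resin block; 0.2-0.4 kg. Origin: centre of the underside; z up, +x to the narrow end, which leads into the way. Tapers 5 deg per side: underside 60 mm wide at the origin, 50.4 at the narrow end, 69.6 at the wide end; flanks lean in 30 deg going up. Starts flat on the bench.
- specimen (a point): Centre of the clear amber resin block (a beetle inside) fixed on the carrier's tongue: 30 mm above the carrier's origin, same axes. 60 mm long (x), 36 mm wide (y), 36 mm high: from 12 to 48 mm above the carrier's underside. Grip it across the 36 mm from above.
- stage: Stage's fixed grey round base, 270 mm across, 20 mm high; origin: centre of its underside, on the turntable axis. Three index holes in its top at 105 mm radius: 90, 135 and 180 deg from its x towards its y; the pin starts in the first. A fixed black camera 100 mm high stands on the bench 198 mm from the axis towards +x -y, its lens 140 mm from the axis.
- way_home (a point): On the turntable axis, on the way's flat floor, 40 mm above the bench; turns with the table (88 mm radius). x runs along the way to its narrow end, z up. The carrier wedges when its origin comes here with its x along this x; held askew or to one side it binds up to 7 mm early. A push of about 15 N along x jams it tight (it gives under 2 mm) and friction keeps it so.
- pin_knob (a point): Centre of the index pin's upright black cylindrical knob, 28 mm diameter, 40 mm high; 76 mm above the bench with the pin in a hole, z up. On the turntable's rim 105 mm from the axis, on way_home's +y side. Rises with the pin and goes round with the turntable without turning in its seat, so the gripper should turn with it.
- index_pin (a joint): Pin height in m: 0 down in a hole, 0.012 its round nose is just clear and rides on the base, 0.017 drawn to its stop. A spring pulls it down with 4.5 N (down) to 7 N (drawn); let go above a hole it drops in by itself (12 mm pin, 15 mm hole).
- turntable (a joint): Turn in rad, positive anticlockwise from above: 0 in the first hole (start), 0.785 in the next, 1.571 in the last. Friction 0.08 N m, stays where left. The pin in a hole locks it with about 0.015 rad of play either way.
- spare_block: Bystander: loose clear resin block with a beetle, without a carrier, 70 x 45 x 28 mm, lying on the bench; origin at the centre of its underside.
- resin_disc: Bystander: loose clear round resin disc with a beetle, 76 mm in diameter, 26 mm high; origin at the centre of its underside.
- wash_bottle: Bystander: white wash bottle with a red cap and spout, 68 mm in diameter, 205 mm high, standing; origin at the centre of its underside.
- rails: The way's two dark steel rails, 120 mm long, 10 mm high; origin and axes as way_home. They overhang inward 30 deg and have the carrier's taper: at the floor 70.5 mm apart at the wide mouth (x = -60 mm), 60 at x = 0. A carrier whose origin is at x = -72 mm or farther out can be set straight down on the floor, its narrow end between the rails, then slid in +x.

How it is judged:
By the outcome, as a careful person would: the job done as asked, in the order asked, and still so for the second after the job is handed in, with the robot touching nothing.
It also fails if it takes over 58 s, if anything falls off the work surface, if the arm or the gripper's body presses on something with over 40 N, if the wrist force passes 120 N, or if a joint passes its speed limit or range.

### The arm

A 6-joint arm with a two-finger parallel gripper is mounted at the origin on the work surface. World frame = base frame: x ahead of the robot, y to its left, z up, the work surface at z = 0. Lengths are in mm, angles in rad, forces in N, time in s.
With the tool pointing down it reaches from about 350 to 975 mm from the base axis. Payload 17.4 kg.
Tool frame: the origin (TCP) lies on the centre line of the jaws, within the pads' length; the fingertips stand 19 mm ahead of it and the grasp point (between the pads) is the TCP (env.tips_ahead is the distance from the TCP to the fingertips, in mm); z points along the fingers, y is the line along which they close (so a half turn about z gives the same grasp; the last joint's range is limited). The gripper opens to 85 mm and grips with 20 to 120 N. Pads are 22 mm wide; open, the fingers measure 114 mm over their backs; the gripper's body (76 mm by 85 mm) begins 54 mm behind the grasp point. The pads swing forward as they close: fully open they stand 13 mm farther back than shut.
Start: joints at [1.293, 0.116, 1.442, -0, 1.584, -0.038], TCP at [160.326, 655.689, 250.303] pointing down, gripper open.
Joint ranges: [-2.83, 2.83], [-0.83, 2.19], [0.07, 2.5], [-1.14, 4.28], [0.01, 3], [-2.97, 2.97]. Speed limits (rad/s): [1.89, 1.89, 2.22, 3.14, 3.14, 3.14].

### API

Orientations are given as a unit quaternion [w, x, y, z].
In Python, from rig import env gives the robot as it stands.
- The arm moves only by the shell command python3 -m inch 'ROWS' [FORCE]. ROWS is JSON, a list of rows, each an object of numbers: "tx", "ty", "tz": the shift along the tool's x, y, z in m; "wx", "wy", "wz": the turn, a rotation vector about the tool's x, y, z in degrees; "jaw": the closure, from 0 (fully open) to 1 (shut). A call has 1 to 12 rows; each row is the pose to reach, as a shift and turn from the pose commanded when the call began, along the tool's axes at that moment; what a row does not reach only later rows make up. A row lasts 1/12 s, in which the tool goes at most 41.7 mm and 7.16 degrees, less where a joint would pass 70% of its speed; a pose out of reach is approached as far as the arm can. A call with a gripper value outside its range is refused whole. The fingers move at their own pace and stop on an object; FORCE is the grip in N (left out, the last holds). Time passes only in rows, so rows that repeat a pose let the fingers close. It gives the time, the measured TCP pose, the force, the opening and the grip force at its end, in the units of the state.
- env.read_state(): the state, without advancing time (a new reading comes with each control period).
- env.get_image(name): name is "scene" or "top" or "wrist"; returns a dict with "color" (420x560x3 uint8, blue, green, red), "depth" (420x560 float32, mm along the optical axis (not along the pixel's ray), 0 where there is no reading), "camera_matrix" (3x3 intrinsics, pixels), "xyz" and "attitude" of the camera in the world. Camera axes: x right, y up, looking along -z (the intrinsics and any distortion apply to the point x, -y, -z); pixel columns grow to the right and rows downward; lengths in mm; the calibration is good to about 2 mm. A picture is of the moment at which its call begins.
- env.job_done(): hands the job in; it is judged then, once.
Trained networks look in the newest picture that a camera, given by its name, has taken for a name from the list of things; names that differ only in an ending like _2 or _b are one class to them, and where a whole thing is asked for, a point or a joint stands for the part that bears it (a point fixed in the world has none). Each returns a list of dicts, best first, with "p" (0 to 1); they miss things now and then, are a little off and sometimes report something else, mostly with a low value. They report only what shows in the picture. A call takes as long as a camera call.
- env.recognise(camera, target): "rect" ([left, top, right, bottom] in pixels, round what is visible of it).
- env.masks_of(camera, target): "pixels" (420x560 bool, what is visible of it) and "rect" ([left, top, right, bottom] in pixels, round what is visible of it).
- env.tip_of(camera, target): "location" ([column, row] in pixels: a listed point, or the origin of a listed thing).
The state is a dict: "clock": time; "q": joint angles; "joint_velocities": joint speeds; "joint_torque": joint torques, N m; "eef_pos": TCP position; "ee_rot": TCP orientation; "ft_force": force on the tool from outside, world axes, zero at the start; "torque": the same for the moment, N m; "opening": finger opening in mm; "gripper_force": force on a finger pad.
Only numpy, scipy, OpenCV 4.12 (cv2) and the standard library are available. Lean on these libraries where they do the work, as an engineer would, in place of code of your own. Each camera call takes 0.05 s, during which the arm holds its last target. There are 200 camera calls.

## Working session

There is one attempt and no reset: what is moved stays moved. The work goes in short steps, Python scripts to look and compute and a shell command to move; the robot and the scene stay as the last step left them, time stands still between calls to the robot, and variables do not carry over. Pictures are saved under pics/ and viewed, at most 10 in all, crops included, and the job is handed in when it is done.

```bash
mkdir -p pics; cat > h.py <<'E'
import numpy as np, cv2
from scipy.spatial.transform import Rotation as R
from rig import env
def rot(q): return R.from_quat([q[1],q[2],q[3],q[0]])
def camR(im):
    a=np.array(im["attitude"],float)
    return a if a.shape==(3,3) else rot(a).as_matrix()
def ray(im,px):
    K=np.array(im["camera_matrix"]); d=np.linalg.inv(K)@[px[0],px[1],1]
    return camR(im)@(d*[1,-1,-1])
def at_z(im,px,z):
    d=ray(im,px); c=np.array(im["xyz"]); return c+d*(z-c[2])/d[2]
def cloud(im):
    K=np.array(im["camera_matrix"]); D=im["depth"]; v,u=np.mgrid[:D.shape[0],:D.shape[1]]
    P=np.stack([(u-K[0,2])/K[0,0]*D,-(v-K[1,2])/K[1,1]*D,-D],-1)
    return P@camR(im).T+np.array(im["xyz"])
E
python3 - <<'E'
from h import *
ims={}
for c in ["top","scene"]:
    im=env.get_image(c); cv2.imwrite(f"pics/{c}0.png",im["color"]); P=cloud(im)
    print(c,np.round(im["xyz"]),im["attitude"])
    for t,z in [("carrier",0),("specimen",30),("stage",0),("way_home",40),("pin_knob",76),("spare_block",0),("resin_disc",0),("wash_bottle",0),("rails",40)]:
        for r in env.tip_of(c,t)[:2]:
            l=r["location"]; print(t,np.round(r["p"],2),np.round(l),np.round(at_z(im,l,z)))
s=env.read_state(); print(s["ee_rot"],s["clock"],s["opening"])
E
```

```text
top [ 474.   25. 1231.] [-0.70048471 -0.03461298  0.02029211  0.71253866]
carrier 0.69 [384. 210.] [ 548. -237.    0.]
specimen 0.89 [386. 207.] [ 554. -237.   30.]
stage 0.81 [285. 205.] [565.  35.   0.]
way_home 0.91 [289. 203.] [569.  25.  40.]
pin_knob 0.43 [293. 244.] [459.  16.  76.]
pin_knob 0.43 [291. 207.] [555.  19.  76.]
spare_block 0.69 [166. 216.] [541. 366.   0.]
resin_disc 0.79 [174. 264.] [407. 346.   0.]
wash_bottle 0.85 [401. 143.] [ 735. -290.    0.]
rails 0.61 [290. 207.] [558.  21.  40.]
scene [1546. -408.  960.] [0.76006537 0.36563407 0.23095667 0.48504781]
carrier 0.9 [192. 250.] [ 565. -234.    0.]
specimen 0.81 [188. 241.] [ 557. -238.   30.]
specimen 0.49 [369. 188.] [562. 346.  30.]
stage 0.67 [280. 223.] [564.  37.   0.]
way_home 0.76 [277. 217.] [580.  19.  40.]
pin_knob 0.63 [256. 185.] [458.   8.  76.]
pin_knob 0.57 [279. 221.] [635.   2.  76.]
spare_block 0.53 [369. 190.] [539. 363.  -0.]
resin_disc 0.92 [346. 171.] [418. 350.   0.]
rails 0.75 [280. 216.] [578.  31.  40.]
[-3.58818580e-06  1.19616945e-01  9.92820118e-01 -2.56054344e-06] 1.0 85.54651788568496
```

View pics/top0.png

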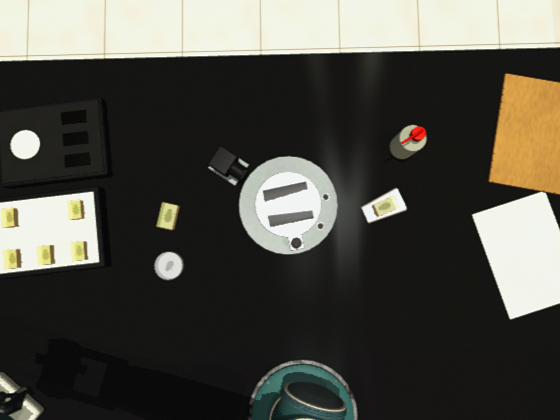

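View pics/scene0.png

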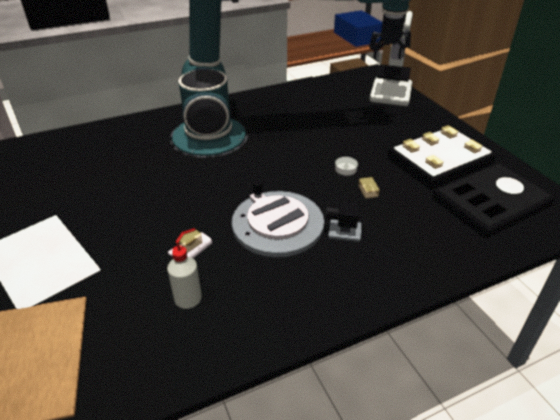

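Top view: stage at (288,205), knob at (296,243) on the robot's side, next holes at (320,226) and (326,197). The way's wide mouth faces right (−y), towards the carrier at (384,206). Bottle is at (408,142); the block and disc are at left (168,216) and (169,265). Now the outlines.

```bash
cat >> h.py <<'E'
def circ(p):
    A=np.c_[2*p,np.ones(len(p))]; s=np.linalg.lstsq(A,(p**2).sum(1),rcond=None)[0]
    return s[:2],np.sqrt(s[2]+s[:2]@s[:2])
E
python3 - <<'E'
from h import *
im=env.get_image("top"); P=cloud(im); g=im["color"].max(2)
c0=np.array([565,30])
r=np.linalg.norm(P[...,:2]-c0,axis=-1)
# stage outline: mask contour at z=20
for t,z in [("stage",20),("turntable",40),("carrier",0),("rails",50),("pin_knob",96),("index_pin",96),("specimen",48),("wash_bottle",205)]:
    for m in env.masks_of("top",t)[:2]:
        M=m["pixels"].astype(np.uint8); n=M.sum()
        c=max(cv2.findContours(M,0,2)[0],key=cv2.contourArea)
        w=np.array([at_z(im,q[0],z)[:2] for q in c])
        R_=cv2.minAreaRect(w.astype(np.float32))
        print(t,round(m["p"],2),n,m["rect"],"med z",np.round(np.median(P[...,2][M>0])),"rect",np.round(R_[0]),np.round(R_[1]),round(R_[2],1),"circ",*[np.round(a) for a in circ(w)] if len(w)>5 else "")
big=cv2.resize(np.hstack([im["color"][160:260,235:345],im["color"][160:260,335:435]]),None,fx=3.6,fy=3.6,interpolation=cv2.INTER_CUBIC)
cv2.imwrite("pics/big.png",big)
E
```

```text
turntable 0.95 3508 [254.9, 173.8, 323.6, 249.0] med z 41.0 rect [560.  22.] [188. 174.] 50.2 circ [557.  25.] 90.0
carrier 0.57 907 [362.4, 184.2, 409.6, 224.2] med z 13.0 rect [ 555. -237.] [ 70. 114.] 24.4 circ [ 557. -240.] 48.0
rails 0.62 853 [263.4, 182.8, 311.8, 224.0] med z 49.0 rect [529.  20.] [ 30. 120.] 8.6 circ [527.  22.] 42.0
rails 0.41 692 [156.4, 252.9, 186.1, 280.7] med z 25.0 rect [405. 345.] [80. 74.] 89.1 circ [408. 345.] 38.0
index_pin 0.43 78 [291.8, 237.5, 302.9, 245.3] med z 92.0 rect [462.   7.] [23. 23.] 89.1 circ [462.   7.] 12.0
specimen 0.71 880 [391.7, 124.2, 425.1, 160.8] med z 121.0 rect [ 727. -300.] [ 70. 108.] 43.8 circ [ 727. -297.] 46.0
specimen 0.66 860 [363.4, 186.2, 405.4, 221.5] med z 14.0 rect [ 551. -227.] [ 64. 107.] 24.4 circ [ 552. -229.] 45.0
wash_bottle 0.62 824 [391.7, 123.1, 423.4, 160.3] med z 122.0 rect [ 694. -257.] [59. 92.] 43.8 circ [ 696. -255.] 38.0
```

View pics/big.png

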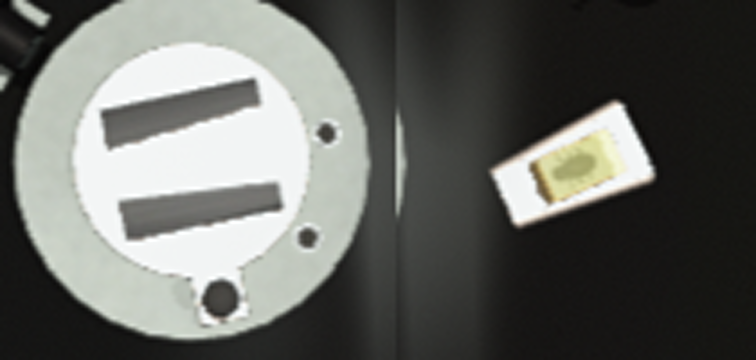

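Carrier's narrow end faces left (+y) at a heading of about 114°; the way runs left at about 102°, with knob at its foot. Going above the carrier.

```bash
cat >> h.py <<'E'
def go(pos,yaw=None):
    """print tool-frame shift/turn to reach pos (mm) with tool y at heading yaw (deg, mod 180)"""
    s=env.read_state(); M=rot(s["ee_rot"]).as_matrix(); d=M.T@(np.array(pos)-s["eef_pos"])/1000
    y=np.degrees(np.arctan2(M[1,1],M[0,1])); w=0 if yaw is None else -((yaw-y+90)%180-90)
    print("tx %.4f ty %.4f tz %.4f wz %.1f"%(*d,w),"y head %.1f"%y, "tilt",np.round(M[:,2],3),"q6 %.2f"%s["q"][5],"t",round(s["clock"],2))
E
python3 -c "
from h import *
go([555,-237,250],24.4)"
```

```text
tx -0.5954 ty -0.7734 tz 0.0003 wz 51.9 y head 76.3 tilt [-0. -0. -1.] q6 -0.04 t 1.45
```

```bash
R='{"tx":-0.595,"ty":-0.773,"tz":0,"wz":52,"jaw":0}'; echo skip; python3 -m inch '[{"tx":-0.595,"ty":-0.773,"wz":52},{"tx":-0.595,"ty":-0.773,"wz":52},{"tx":-0.595,"ty":-0.773,"wz":52},{"tx":-0.595,"ty":-0.773,"wz":52},{"tx":-0.595,"ty":-0.773,"wz":52},{"tx":-0.595,"ty":-0.773,"wz":52},{"tx":-0.595,"ty":-0.773,"wz":52},{"tx":-0.595,"ty":-0.773,"wz":52},{"tx":-0.595,"ty":-0.773,"wz":52},{"tx":-0.595,"ty":-0.773,"wz":52},{"tx":-0.595,"ty":-0.773,"wz":52},{"tx":-0.595,"ty":-0.773,"wz":52}]' | tail -c 400; python3 -c "
from h import *
go([555,-237,250],24.4)"
```

```text
skip
tx -0.5954 ty -0.7734 tz 0.0003 wz 51.9 y head 76.3 tilt [-0. -0. -1.] q6 -0.04 t 1.45invalid input at $[0]: expected keys tx, ty, tz, wx, wy, wz, jaw
```

```bash
python3 -m inch '[{"tx":-0.595,"ty":-0.773,"tz":0,"wx":0,"wy":0,"wz":52,"jaw":0},{"tx":-0.595,"ty":-0.773,"tz":0,"wx":0,"wy":0,"wz":52,"jaw":0},{"tx":-0.595,"ty":-0.773,"tz":0,"wx":0,"wy":0,"wz":52,"jaw":0},{"tx":-0.595,"ty":-0.773,"tz":0,"wx":0,"wy":0,"wz":52,"jaw":0},{"tx":-0.595,"ty":-0.773,"tz":0,"wx":0,"wy":0,"wz":52,"jaw":0},{"tx":-0.595,"ty":-0.773,"tz":0,"wx":0,"wy":0,"wz":52,"jaw":0},{"tx":-0.595,"ty":-0.773,"tz":0,"wx":0,"wy":0,"wz":52,"jaw":0},{"tx":-0.595,"ty":-0.773,"tz":0,"wx":0,"wy":0,"wz":52,"jaw":0},{"tx":-0.595,"ty":-0.773,"tz":0,"wx":0,"wy":0,"wz":52,"jaw":0},{"tx":-0.595,"ty":-0.773,"tz":0,"wx":0,"wy":0,"wz":52,"jaw":0},{"tx":-0.595,"ty":-0.773,"tz":0,"wx":0,"wy":0,"wz":52,"jaw":0},{"tx":-0.595,"ty":-0.773,"tz":0,"wx":0,"wy":0,"wz":52,"jaw":0}]' | tail -c 400; python3 -c "
from h import *
go([555,-237,250],24.4)"
```

```text
clock: 2.45
eef_pos: [362.6, 196.5, 250.7]
ee_rot: [0.0, 0.543, 0.84, 0.0]
ft_force: [0.6, 0.8, -0.4]
opening: 85.5
gripper_force: 0.0
tx -0.4743 ty -0.0029 tz 0.0006 wz -0.1 y head 24.3 tilt [ 0.001  0.    -1.   ] q6 0.01 t 2.45
```

```bash
python3 -m inch '[{"tx":-0.25,"ty":0.035,"tz":-0.05,"wx":0,"wy":0,"wz":0,"jaw":0},{"tx":-0.25,"ty":0.035,"tz":-0.05,"wx":0,"wy":0,"wz":0,"jaw":0},{"tx":-0.25,"ty":0.035,"tz":-0.05,"wx":0,"wy":0,"wz":0,"jaw":0},{"tx":-0.25,"ty":0.035,"tz":-0.05,"wx":0,"wy":0,"wz":0,"jaw":0},{"tx":-0.25,"ty":0.035,"tz":-0.05,"wx":0,"wy":0,"wz":0,"jaw":0},{"tx":-0.25,"ty":0.035,"tz":-0.05,"wx":0,"wy":0,"wz":0,"jaw":0},{"tx":-0.25,"ty":0.035,"tz":-0.05,"wx":0,"wy":0,"wz":0,"jaw":0},{"tx":-0.25,"ty":0.035,"tz":-0.05,"wx":0,"wy":0,"wz":0,"jaw":0},{"tx":-0.25,"ty":0.035,"tz":-0.05,"wx":0,"wy":0,"wz":0,"jaw":0}]' | tail -c 400; python3 - <<'E'
from h import *
im=env.get_image("wrist"); cv2.imwrite("pics/w1.png",im["color"]); np.savez("w1.npz",**im)
s=env.read_state(); print("eef",s["eef_pos"],"cam",im["xyz"])
P=cloud(im); print("floor", at_z(im,[280,210],40))
for t,z in [("way_home",40),("pin_knob",76),("stage",0),("carrier",0)]:
    for r in env.tip_of("wrist",t)[:2]: print(t,round(r["p"],2),np.round(r["location"]),np.round(at_z(im,r["location"],z),1))
for t,z in [("rails",50),("pin_knob",96),("turntable",40),("stage",20)]:
    for m in env.masks_of("wrist",t)[:2]:
        M=m["pixels"].astype(np.uint8)
        for c in cv2.findContours(M,0,2)[0]:
            if cv2.contourArea(c)<100: continue
            w=np.array([at_z(im,q[0],z)[:2] for q in c]); R_=cv2.minAreaRect(w.astype(np.float32))
            print(t,round(m["p"],2),len(c),"z",np.round(np.median(P[...,2][M>0])),*[np.round(a,1) for a in R_],"circ",*[np.round(a,1) for a in circ(w)])
go([555,-237,250],24.4)
E
```

```text
clock: 3.2
eef_pos: [497.0, -15.2, 300.0]
ee_rot: [-0.0, 0.543, 0.84, -0.0]
ft_force: [0.3, 0.4, -0.7]
opening: 85.6
gripper_force: 0.0
eef [496.70233125 -14.57709749 300.06239267] cam [468.34441778  46.9074688  423.26710156]
floor [508.53857353 -46.72969163  40.        ]
way_home 0.61 [353. 168.] [561.5  29.6  40. ]
pin_knob 0.66 [258. 150.] [460.7   8.7  76. ]
stage 0.96 [348. 164.] [563.5  29.3   0. ]
carrier 0.85 [257. 335.] [ 556.8 -232.5    0. ]
rails 0.73 143 z 49.0 [600.4  36.9] [ 30.3 121. ] 14.6 circ [594.5  37.4] 41.0
rails 0.73 164 z 49.0 [524.5  22.1] [ 32.4 121.2] 6.7 circ [522.8  23.4] 41.7
pin_knob 0.83 46 z 91.0 [460.2  10.9] [26.8 28.2] 23.8 circ [460.6  11.2] 13.8
turntable 0.56 244 z 40.0 [554.4  33.3] [174.4 193.2] 63.4 circ [553.9  27.4] 90.7
stage 0.82 336 z 38.0 [562.4  29.1] [266.9 266.7] 30.5 circ [562.5  29.4] 133.3
stage 0.82 164 z 38.0 [669.2 190. ] [110.8  88.7] 38.9 circ [673.2 190.2] 49.6
tx -0.2265 ty -0.0386 tz 0.0504 wz -0.1 y head 24.3 tilt [ 0.  0. -1.] q6 -0.51 t 3.65
```

View pics/w1.png

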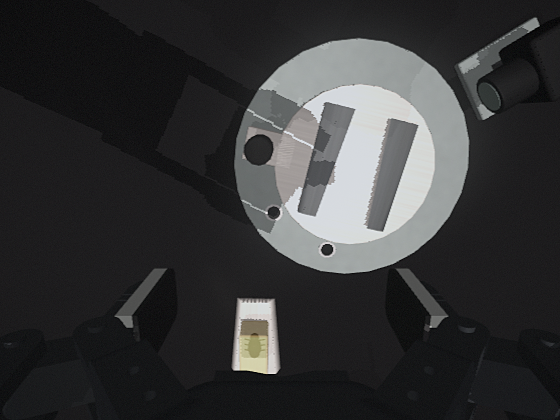

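Wrist view: rails at (325,160) and (392,175) with mouth downward, knob (258,150), holes (274,212) and (327,250), carrier narrow end up at (256,335). Axis (562.5, 29.3), way heading about 100.7°; all consistent. On to the carrier.

```bash
python3 -m inch '[{"tx":-0.226,"ty":-0.037,"tz":0.14,"wx":0,"wy":0,"wz":0,"jaw":0},{"tx":-0.226,"ty":-0.037,"tz":0.14,"wx":0,"wy":0,"wz":0,"jaw":0},{"tx":-0.226,"ty":-0.037,"tz":0.14,"wx":0,"wy":0,"wz":0,"jaw":0},{"tx":-0.226,"ty":-0.037,"tz":0.14,"wx":0,"wy":0,"wz":0,"jaw":0},{"tx":-0.226,"ty":-0.037,"tz":0.14,"wx":0,"wy":0,"wz":0,"jaw":0},{"tx":-0.226,"ty":-0.037,"tz":0.14,"wx":0,"wy":0,"wz":0,"jaw":0},{"tx":-0.226,"ty":-0.037,"tz":0.14,"wx":0,"wy":0,"wz":0,"jaw":0},{"tx":-0.226,"ty":-0.037,"tz":0.14,"wx":0,"wy":0,"wz":0,"jaw":0},{"tx":-0.226,"ty":-0.037,"tz":0.14,"wx":0,"wy":0,"wz":0,"jaw":0}]' | tail -c 400; python3 - <<'E'
from h import *
im=env.get_image("wrist"); cv2.imwrite("pics/w2.png",im["color"])
P=cloud(im)
for t,z in [("specimen",30),("carrier",0)]:
    for r in env.tip_of("wrist",t)[:2]: print(t,round(r["p"],2),np.round(r["location"]),np.round(at_z(im,r["location"],z),1))
for m in env.masks_of("wrist","carrier")[:2]:
    print(m["p"],m["rect"])
p=P.reshape(-1,3); p=p[(im["depth"].ravel()>0)&(np.hypot(p[:,0]-556,p[:,1]+235)<90)]
for lo,hi in [(5,16),(44,52)]:
    q=p[(p[:,2]>lo)&(p[:,2]<hi)]
    if len(q)>20: print(lo,len(q),np.median(q[:,2]),*[np.round(a,1) for a in cv2.minAreaRect(q[:,:2].astype(np.float32))])
go([555,-237,30],24.4)
E
```

```text
clock: 4.4
eef_pos: [556.0, -236.8, 159.4]
ee_rot: [-0.001, 0.543, 0.84, -0.0]
ft_force: [-0.7, 1.0, 0.7]
opening: 85.5
gripper_force: 0.0
specimen 0.77 [283. 202.] [ 553.4 -229.6   30. ]
carrier 0.75 [283. 195.] [ 554.  -230.8    0. ]
0.89 [243.8, 128.6, 321.2, 263.5]
5 4462 11.289412895121245 [ 554.4 -232.5] [ 63.8 110.5] 23.0
44 4201 47.42018762460066 [ 554.5 -232.3] [35.6 60.2] 23.1
tx -0.0005 ty -0.0021 tz 0.1314 wz -0.1 y head 24.3 tilt [ 0.001 -0.001 -1.   ] q6 -0.87 t 4.6
```

View pics/w2.png

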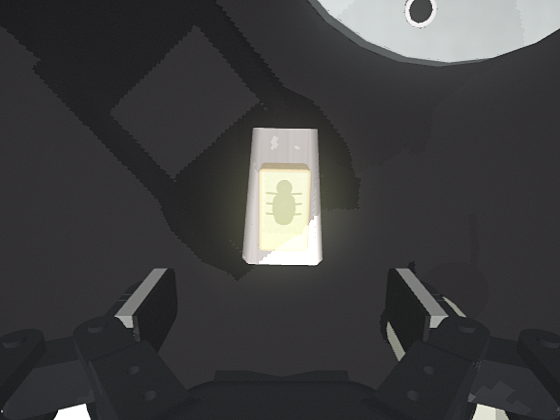

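Centred view: specimen block at (283,205), carrier narrow end at top (283,128). Depth puts the block centre at (554.5, −232.3), 23.1°, sizes as given. Descend and grip.

```bash
python3 -m inch '[{"tx":0.004,"ty":-0.0006,"tz":0.04,"wx":0,"wy":0,"wz":1.2,"jaw":0},{"tx":0.004,"ty":-0.0006,"tz":0.08,"wx":0,"wy":0,"wz":1.2,"jaw":0},{"tx":0.004,"ty":-0.0006,"tz":0.11,"wx":0,"wy":0,"wz":1.2,"jaw":0},{"tx":0.004,"ty":-0.0006,"tz":0.1254,"wx":0,"wy":0,"wz":1.2,"jaw":0},{"tx":0.004,"ty":-0.0006,"tz":0.1254,"wx":0,"wy":0,"wz":1.2,"jaw":0},{"tx":0.004,"ty":-0.0006,"tz":0.1254,"wx":0,"wy":0,"wz":1.2,"jaw":1},{"tx":0.004,"ty":-0.0006,"tz":0.1254,"wx":0,"wy":0,"wz":1.2,"jaw":1},{"tx":0.004,"ty":-0.0006,"tz":0.1254,"wx":0,"wy":0,"wz":1.2,"jaw":1},{"tx":0.004,"ty":-0.0006,"tz":0.1254,"wx":0,"wy":0,"wz":1.2,"jaw":1},{"tx":0.004,"ty":-0.0006,"tz":0.1254,"wx":0,"wy":0,"wz":1.2,"jaw":1},{"tx":0.004,"ty":-0.0006,"tz":0.1254,"wx":0,"wy":0,"wz":1.2,"jaw":1}]' 60 | tail -c 400; python3 -c "
from h import *
go([554.5,-232.3,36],23.1)"
```

```text
clock: 5.52
eef_pos: [554.9, -233.3, 36.8]
ee_rot: [0.001, 0.551, 0.834, 0.0]
ft_force: [-0.5, 1.5, 8.2]
opening: 35.3
gripper_force: 61.4
tx 0.0010 ty 0.0000 tz 0.0008 wz -0.0 y head 23.1 tilt [ 0.002 -0.001 -1.   ] q6 -0.84 t 5.52
```

```bash
python3 -m inch '[{"tx":0,"ty":0,"tz":-0.03,"wx":0,"wy":0,"wz":0,"jaw":1},{"tx":0,"ty":0,"tz":-0.06,"wx":0,"wy":0,"wz":0,"jaw":1},{"tx":0.01,"ty":0.006,"tz":-0.08,"wx":0,"wy":0,"wz":2,"jaw":1},{"tx":0.04,"ty":0.024,"tz":-0.08,"wx":0,"wy":0,"wz":5,"jaw":1},{"tx":0.07,"ty":0.042,"tz":-0.08,"wx":0,"wy":0,"wz":9,"jaw":1},{"tx":0.1,"ty":0.06,"tz":-0.08,"wx":0,"wy":0,"wz":12.4,"jaw":1},{"tx":0.13,"ty":0.077,"tz":-0.08,"wx":0,"wy":0,"wz":12.4,"jaw":1},{"tx":0.1546,"ty":0.0915,"tz":-0.08,"wx":0,"wy":0,"wz":12.4,"jaw":1},{"tx":0.1546,"ty":0.0915,"tz":-0.08,"wx":0,"wy":0,"wz":12.4,"jaw":1},{"tx":0.1546,"ty":0.0915,"tz":-0.08,"wx":0,"wy":0,"wz":12.4,"jaw":1}]' | tail -c 400; python3 - <<'E'
from h import *
im=env.get_image("wrist"); cv2.imwrite("pics/w3.png",im["color"])
P=cloud(im)
for t,z in [("rails",50)]:
    for m in env.masks_of("wrist",t)[:2]:
        M=m["pixels"].astype(np.uint8)
        for c in cv2.findContours(M,0,2)[0]:
            if cv2.contourArea(c)<100: continue
            w=np.array([at_z(im,q[0],z)[:2] for q in c]); print(t,round(m["p"],2),len(c),*[np.round(a,1) for a in cv2.minAreaRect(w.astype(np.float32))])
z=(P[...,2]>52)&(P[...,2]<80)&(im["depth"]>0)
go([578.5,-55.2,76.8],10.7)
E
```

```text
clock: 6.35
eef_pos: [577.8, -53.7, 115.4]
ee_rot: [0.0, 0.637, 0.77, 0.0]
ft_force: [0.5, -0.3, -3.6]
opening: 35.4
gripper_force: 61.2
rails 0.88 77 [600.9  25.1] [27.8 97.7] 11.8
rails 0.88 66 [531.1  11.7] [27.9 97.4] 10.8
tx -0.0001 ty 0.0009 tz 0.0383 wz -0.0 y head 10.7 tilt [ 0. -0. -1.] q6 -0.33 t 6.45
```

View pics/w3.png

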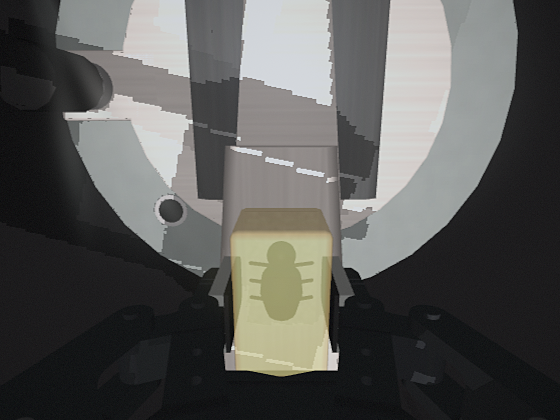

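Carrier (226–340 at row 148) sits between the rails (inner edges about 238–335), about 2 mm too far left. Correct and set down.

```bash
python3 -m inch '[{"tx":0,"ty":0.0018,"tz":0.01,"wx":0,"wy":0,"wz":0,"jaw":1},{"tx":0,"ty":0.0018,"tz":0.02,"wx":0,"wy":0,"wz":0,"jaw":1},{"tx":0,"ty":0.0018,"tz":0.028,"wx":0,"wy":0,"wz":0,"jaw":1},{"tx":0,"ty":0.0018,"tz":0.033,"wx":0,"wy":0,"wz":0,"jaw":1},{"tx":0,"ty":0.0018,"tz":0.036,"wx":0,"wy":0,"wz":0,"jaw":1},{"tx":0,"ty":0.0018,"tz":0.0375,"wx":0,"wy":0,"wz":0,"jaw":1},{"tx":0,"ty":0.0018,"tz":0.0375,"wx":0,"wy":0,"wz":0,"jaw":1}]' | tail -c 400; python3 -c "
from h import *
go([578.5,-55.2,76.8],10.7)"
```

```text
clock: 7.03
eef_pos: [579.5, -54.7, 77.3]
ee_rot: [-0.0, 0.638, 0.77, -0.0]
ft_force: [-0.3, 0.6, -3.1]
opening: 34.8
gripper_force: 61.2
tx -0.0003 ty -0.0011 tz 0.0005 wz -0.0 y head 10.7 tilt [-0.  0. -1.] q6 -0.32 t 7.03
```

```bash
python3 -m inch '[{"tx":0,"ty":0,"tz":0.0005,"wx":0,"wy":0,"wz":0,"jaw":1},{"tx":0,"ty":0,"tz":0.001,"wx":0,"wy":0,"wz":0,"jaw":1},{"tx":0,"ty":0,"tz":0.001,"wx":0,"wy":0,"wz":0,"jaw":1}]' | tail -c 200;  python3 -m inch '[{"tx":0.006,"ty":0,"tz":0,"wx":0,"wy":0,"wz":0,"jaw":1},{"tx":0.014,"ty":0,"tz":0,"wx":0,"wy":0,"wz":0,"jaw":1},{"tx":0.022,"ty":0,"tz":0,"wx":0,"wy":0,"wz":0,"jaw":1},{"tx":0.03,"ty":0,"tz":0,"wx":0,"wy":0,"wz":0,"jaw":1},{"tx":0.03,"ty":0,"tz":0,"wx":0,"wy":0,"wz":0,"jaw":1}]' | tail -c 200; python3 -c "
from h import *
go([562.7,28.3,76.8],10.7)"
```

```text
clock: 7.28
eef_pos: [579.6, -54.6, 76.8]
ee_rot: [0.0, 0.638, 0.77, 0.0]
ft_force: [0.8, 0.4, -1.2]
opening: 35.0
gripper_force: 61.2
clock: 7.7
eef_pos: [573.8, -23.4, 76.8]
ee_rot: [0.0, 0.638, 0.77, 0.0]
ft_force: [0.1, 3.5, 4.2]
opening: 35.1
gripper_force: 62.0
tx 0.0528 ty -0.0013 tz 0.0000 wz 0.0 y head 10.7 tilt [ 0.     0.001 -1.   ] q6 -0.27 t 7.7
```

```bash
python3 -m inch '[{"tx":0.008,"ty":-0.0003,"tz":0,"wx":0,"wy":0,"wz":0,"jaw":1},{"tx":0.016,"ty":-0.0006,"tz":0,"wx":0,"wy":0,"wz":0,"jaw":1},{"tx":0.024,"ty":-0.0006,"tz":0,"wx":0,"wy":0,"wz":0,"jaw":1},{"tx":0.03,"ty":-0.0006,"tz":0,"wx":0,"wy":0,"wz":0,"jaw":1},{"tx":0.035,"ty":-0.0006,"tz":0,"wx":0,"wy":0,"wz":0,"jaw":1},{"tx":0.038,"ty":-0.0006,"tz":0,"wx":0,"wy":0,"wz":0,"jaw":1},{"tx":0.038,"ty":-0.0006,"tz":0,"wx":0,"wy":0,"wz":0,"jaw":1}]' | tail -c 200; python3 - <<'E'
from h import *
im=env.get_image("wrist"); cv2.imwrite("pics/w4.png",im["color"])
go([562.7,28.3,76.8],10.7); s=env.read_state(); print(np.round(s["ft_force"],1),np.round(s["torque"],2))
E
```

```text
clock: 8.28
eef_pos: [566.7, 13.0, 76.8]
ee_rot: [0.001, 0.638, 0.77, 0.0]
ft_force: [4.2, -0.6, 3.3]
opening: 34.9
gripper_force: 61.9
tx 0.0158 ty -0.0011 tz -0.0000 wz -0.0 y head 10.7 tilt [ 0.002  0.    -1.   ] q6 -0.21 t 8.33
[5.  0.4 2.1] [-0.08 -0.84 -0.08]
```

View pics/w4.png

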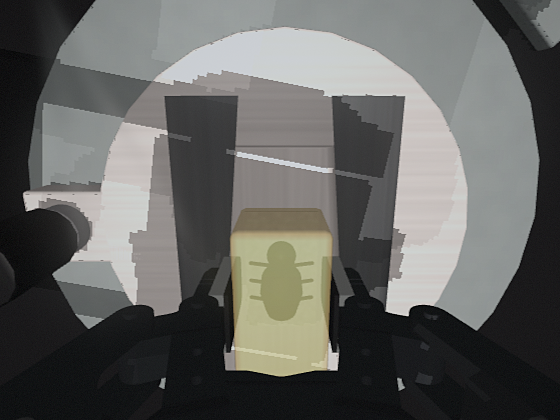

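Carrier (232–340) is well inside the rails; the lateral force of 5 N shows it touching the knob-side rail, so ease towards +y while sliding.

```bash
python3 -m inch '[{"tx":0.002,"ty":0.0008,"tz":0,"wx":0,"wy":0,"wz":0,"jaw":1},{"tx":0.005,"ty":0.0008,"tz":0,"wx":0,"wy":0,"wz":0,"jaw":1},{"tx":0.007,"ty":0.0008,"tz":0,"wx":0,"wy":0,"wz":0,"jaw":1},{"tx":0.008,"ty":0.0008,"tz":0,"wx":0,"wy":0,"wz":0,"jaw":1},{"tx":0.008,"ty":0.0008,"tz":0,"wx":0,"wy":0,"wz":0,"jaw":1}]' | tail -c 200; python3 - <<'E'
from h import *
go([562.7,28.3,76.8],10.7); s=env.read_state(); print(np.round(s["ft_force"],1),np.round(s["torque"],2))
E
```

```text
clock: 8.75
eef_pos: [566.0, 20.4, 76.8]
ee_rot: [0.001, 0.638, 0.77, 0.0]
ft_force: [4.4, -4.7, 3.7]
opening: 35.2
gripper_force: 62.0
tx 0.0084 ty -0.0017 tz -0.0000 wz -0.0 y head 10.7 tilt [ 0.001 -0.001 -1.   ] q6 -0.19 t 8.75
[ 4.4 -4.7  3.7] [-0.74 -0.83 -0.08]
```

```bash
python3 -m inch '[{"tx":0.001,"ty":0.0008,"tz":0,"wx":0,"wy":0,"wz":0,"jaw":1},{"tx":0.002,"ty":0.0008,"tz":0,"wx":0,"wy":0,"wz":0,"jaw":1},{"tx":0.003,"ty":0.0008,"tz":0,"wx":0,"wy":0,"wz":0,"jaw":1},{"tx":0.003,"ty":0.0008,"tz":0,"wx":0,"wy":0,"wz":0,"jaw":1}]' | tail -c 200; python3 - <<'E'
from h import *
go([562.7,28.3,76.8],10.7); s=env.read_state(); print(np.round(s["ft_force"],1),np.round(s["torque"],2))
E
```

```text
clock: 9.08
eef_pos: [565.9, 23.5, 76.8]
ee_rot: [0.0, 0.638, 0.77, 0.0]
ft_force: [1.0, -4.1, 6.8]
opening: 35.1
gripper_force: 62.3
tx 0.0053 ty -0.0023 tz -0.0000 wz -0.0 y head 10.7 tilt [ 0.001 -0.    -1.   ] q6 -0.19 t 9.08
[ 1.  -4.1  6.8] [-0.67 -0.24 -0.07]
```

```bash
python3 -m inch '[{"tx":0.001,"ty":0,"tz":0,"wx":0,"wy":0,"wz":0,"jaw":1},{"tx":0.002,"ty":0,"tz":0,"wx":0,"wy":0,"wz":0,"jaw":1},{"tx":0.003,"ty":0,"tz":0,"wx":0,"wy":0,"wz":0,"jaw":1},{"tx":0.003,"ty":0,"tz":0,"wx":0,"wy":0,"wz":0,"jaw":1}]' | tail -c 200; python3 - <<'E'
from h import *
go([562.7,28.3,76.8],10.7); s=env.read_state(); print(np.round(s["ft_force"],1),np.round(s["torque"],2))
E
```

```text
clock: 9.42
eef_pos: [565.4, 26.4, 76.8]
ee_rot: [0.0, 0.638, 0.77, 0.0]
ft_force: [1.0, -4.1, 5.5]
opening: 35.1
gripper_force: 62.2
tx 0.0024 ty -0.0023 tz -0.0000 wz -0.0 y head 10.7 tilt [ 0.001 -0.001 -1.   ] q6 -0.18 t 9.42
[ 1.  -4.1  5.5] [-0.7  -0.34 -0.11]
```

```bash
python3 -m inch '[{"tx":0.001,"ty":0,"tz":0,"wx":0,"wy":0,"wz":0,"jaw":1},{"tx":0.0015,"ty":0,"tz":0,"wx":0,"wy":0,"wz":0,"jaw":1},{"tx":0.002,"ty":0,"tz":0,"wx":0,"wy":0,"wz":0,"jaw":1},{"tx":0.002,"ty":0,"tz":0,"wx":0,"wy":0,"wz":0,"jaw":1}]' | tail -c 200;python3 -m inch '[{"tx":0.0005,"ty":0,"tz":0,"wx":0,"wy":0,"wz":0,"jaw":1},{"tx":0.001,"ty":0,"tz":0,"wx":0,"wy":0,"wz":0,"jaw":1},{"tx":0.0015,"ty":0,"tz":0,"wx":0,"wy":0,"wz":0,"jaw":1},{"tx":0.0015,"ty":0,"tz":0,"wx":0,"wy":0,"wz":0,"jaw":1}]' | tail -c 200; python3 - <<'E'
from h import *
go([562.7,28.3,76.8],10.7); s=env.read_state(); print(np.round(s["ft_force"],1),np.round(s["torque"],2))
E
```

```text
clock: 9.75
eef_pos: [565.2, 28.2, 76.8]
ee_rot: [0.001, 0.638, 0.77, 0.0]
ft_force: [3.6, -6.5, 5.6]
opening: 35.4
gripper_force: 62.1
clock: 10.08
eef_pos: [565.1, 29.1, 76.8]
ee_rot: [0.001, 0.638, 0.77, -0.0]
ft_force: [4.4, -12.2, 3.9]
opening: 35.1
gripper_force: 61.9
tx -0.0003 ty -0.0025 tz -0.0000 wz -0.1 y head 10.6 tilt [ 0.002 -0.002 -1.   ] q6 -0.18 t 10.08
[  4.4 -12.2   3.9] [-1.85 -0.95  0.02]
```

```bash
python3 -m inch '[{"tx":0.0005,"ty":0.0004,"tz":0,"wx":0,"wy":0,"wz":0,"jaw":1},{"tx":0.001,"ty":0.0004,"tz":0,"wx":0,"wy":0,"wz":0,"jaw":1},{"tx":0.001,"ty":0.0004,"tz":0,"wx":0,"wy":0,"wz":0,"jaw":1}]' | tail -c 200;python3 -m inch '[{"tx":0.0005,"ty":0,"tz":0,"wx":0,"wy":0,"wz":0,"jaw":1},{"tx":0.001,"ty":0,"tz":0,"wx":0,"wy":0,"wz":0,"jaw":1},{"tx":0.001,"ty":0,"tz":0,"wx":0,"wy":0,"wz":0,"jaw":1}]' | tail -c 200; python3 - <<'E'
from h import *
go([562.7,28.3,76.8],10.7); s=env.read_state(); print(np.round(s["ft_force"],1),np.round(s["torque"],2))
E
```

```text
clock: 10.33
eef_pos: [565.1, 29.1, 76.8]
ee_rot: [0.002, 0.639, 0.77, -0.001]
ft_force: [3.5, -21.0, 4.5]
opening: 35.0
gripper_force: 62.1
clock: 10.58
eef_pos: [565.1, 29.2, 76.8]
ee_rot: [0.002, 0.639, 0.769, -0.002]
ft_force: [5.0, -30.5, 4.2]
opening: 34.9
gripper_force: 61.9
tx -0.0005 ty -0.0025 tz -0.0000 wz -0.1 y head 10.6 tilt [ 0.001 -0.005 -1.   ] q6 -0.17 t 10.58
[  5.  -30.5   4.2] [-4.38 -0.85  0.04]
```

Stopped hard under 30 N. Release, rise and check the seat.

```bash
python3 -m inch '[{"tx":-0.002,"ty":0,"tz":0,"wx":0,"wy":0,"wz":0,"jaw":1},{"tx":-0.002,"ty":0,"tz":0,"wx":0,"wy":0,"wz":0,"jaw":0.5},{"tx":-0.002,"ty":0,"tz":0,"wx":0,"wy":0,"wz":0,"jaw":0},{"tx":-0.002,"ty":0,"tz":0,"wx":0,"wy":0,"wz":0,"jaw":0},{"tx":-0.002,"ty":0,"tz":0,"wx":0,"wy":0,"wz":0,"jaw":0},{"tx":-0.002,"ty":0,"tz":-0.04,"wx":0,"wy":0,"wz":0,"jaw":0},{"tx":-0.002,"ty":0,"tz":-0.08,"wx":0,"wy":0,"wz":0,"jaw":0},{"tx":-0.03,"ty":0,"tz":-0.1,"wx":0,"wy":0,"wz":0,"jaw":0},{"tx":-0.06,"ty":0,"tz":-0.12,"wx":0,"wy":0,"wz":0,"jaw":0},{"tx":-0.06,"ty":0,"tz":-0.12,"wx":0,"wy":0,"wz":0,"jaw":0},{"tx":-0.06,"ty":0,"tz":-0.12,"wx":0,"wy":0,"wz":0,"jaw":0}]' | tail -c 200; python3 - <<'E'
from h import *
im=env.get_image("wrist"); cv2.imwrite("pics/w5.png",im["color"])
P=cloud(im); p=P.reshape(-1,3); p=p[(im["depth"].ravel()>0)&(np.hypot(p[:,0]-562,p[:,1]-29)<75)]
a=np.radians(100.7); ux=np.array([np.cos(a),np.sin(a)]); uy=np.array([-ux[1],ux[0]])
q=p[(p[:,2]>82)&(p[:,2]<92)]
c=cv2.minAreaRect(q[:,:2].astype(np.float32)); print("block",np.median(q[:,2]),*[np.round(v,1) for v in c])
for m in env.masks_of("wrist","rails")[:1]:
    for ct in cv2.findContours(m["pixels"].astype(np.uint8),0,2)[0]:
        if cv2.contourArea(ct)<100: continue
        w=np.array([at_z(im,k[0],50)[:2] for k in ct])-[562.5,29.3]; x,y=w@ux,w@uy
        print("rail x %.1f %.1f y %.1f %.1f"%(x.min(),x.max(),y.min(),y.max()),np.round(cv2.minAreaRect(w.astype(np.float32))[2],1))
b=np.array(c[0])-[562.5,29.3]; print("block in way",b@ux,b@uy)
for t,z in [("way_home",40),("specimen",70),("pin_knob",76),("carrier",40)]:
    for r in env.tip_of("wrist",t)[:1]: l=at_z(im,r["location"],z)[:2]-[562.5,29.3]; print(t,round(r["p"],2),np.round(l@ux,1),np.round(l@uy,1))
for m in env.masks_of("wrist","pin_knob")[:1]:
    ct=max(cv2.findContours(m["pixels"].astype(np.uint8),0,2)[0],key=cv2.contourArea); w=np.array([at_z(im,k[0],96)[:2] for k in ct]); print("knob",m["p"],circ(w))
go([562.7,28.3,76.8],10.7)
E
```

```text
clock: 11.5
eef_pos: [576.1, -28.1, 197.4]
ee_rot: [0.001, 0.639, 0.769, 0.0]
ft_force: [-0.0, 0.9, -1.5]
opening: 85.3
gripper_force: 0.0
block 87.46699531563452 [563.5  29.3] [36.1 59.3] 10.6
rail x -61.3 59.6 y -51.0 -20.3 13.6
rail x -59.5 59.7 y 17.8 49.2 10.3
block in way -0.19789373785497644 -0.998440086026214
specimen 0.96 -0.1 -2.0
pin_knob 0.69 -2.1 103.0
carrier 0.64 0.2 -2.7
knob 0.98 (array([468.57079967,  12.6333231 ]), np.float64(16.551391091628883))
tx 0.0563 ty -0.0022 tz 0.1190 wz 0.0 y head 10.7 tilt [-0.001  0.    -1.   ] q6 -0.28 t 11.85
```

View pics/w5.png

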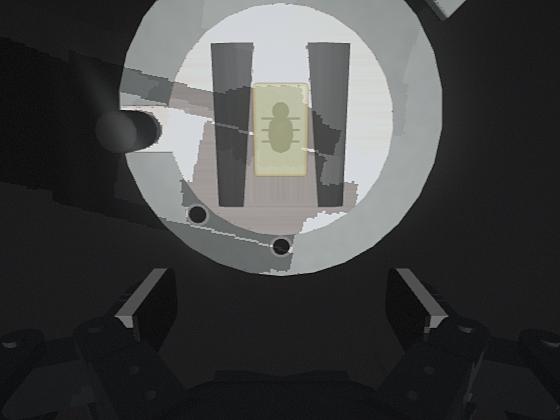

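Block is centred between the rails (block y −1.0, rails' middle −0.9; x −0.2, aligned within 0.1°): seated. Knob at (128,130). Now go over it, with jaws along the tangent.

```bash
python3 -c "
from h import *
go([460.5,10,150],10.7-90+.01)"
```

```text
tx 0.0574 ty -0.1061 tz 0.0458 wz 90.0 y head 10.7 tilt [-0.001  0.    -1.   ] q6 -0.28 t 11.85
```

```bash
python3 -m inch '[{"tx":0.0574,"ty":-0.106,"tz":0.0,"wx":0,"wy":0,"wz":90,"jaw":0},{"tx":0.0574,"ty":-0.106,"tz":0.0,"wx":0,"wy":0,"wz":90,"jaw":0},{"tx":0.0574,"ty":-0.106,"tz":0.0,"wx":0,"wy":0,"wz":90,"jaw":0},{"tx":0.0574,"ty":-0.106,"tz":0.0458,"wx":0,"wy":0,"wz":90,"jaw":0},{"tx":0.0574,"ty":-0.106,"tz":0.0458,"wx":0,"wy":0,"wz":90,"jaw":0},{"tx":0.0574,"ty":-0.106,"tz":0.0458,"wx":0,"wy":0,"wz":90,"jaw":0},{"tx":0.0574,"ty":-0.106,"tz":0.0458,"wx":0,"wy":0,"wz":90,"jaw":0},{"tx":0.0574,"ty":-0.106,"tz":0.0458,"wx":0,"wy":0,"wz":90,"jaw":0},{"tx":0.0574,"ty":-0.106,"tz":0.0458,"wx":0,"wy":0,"wz":90,"jaw":0},{"tx":0.0574,"ty":-0.106,"tz":0.0458,"wx":0,"wy":0,"wz":90,"jaw":0},{"tx":0.0574,"ty":-0.106,"tz":0.0458,"wx":0,"wy":0,"wz":90,"jaw":0},{"tx":0.0574,"ty":-0.106,"tz":0.0458,"wx":0,"wy":0,"wz":90,"jaw":0}]' | tail -c 200;  python3 - <<'E'
from h import *
im=env.get_image("wrist"); cv2.imwrite("pics/w6.png",im["color"])
P=cloud(im); p=P.reshape(-1,3); p=p[(im["depth"].ravel()>0)&(np.hypot(p[:,0]-460,p[:,1]-10)<30)]
q=p[(p[:,2]>90)&(p[:,2]<102)]
print("knob",len(q),np.median(q[:,2]),*[np.round(v,1) for v in cv2.minEnclosingCircle(q[:,:2].astype(np.float32))]) if len(q) else None
for r in env.tip_of("wrist","pin_knob")[:1]: print(r["p"],np.round(at_z(im,r["location"],76),1))
go([460.5,10,78],-79.3)
E
```

```text
clock: 12.85
eef_pos: [460.8, 9.8, 150.4]
ee_rot: [-0.0, 0.992, 0.125, -0.0]
ft_force: [0.5, 0.1, -0.8]
opening: 85.6
gripper_force: 0.0
knob 1677 91.52441324637351 [460.9  10.2] 13.6
0.85 [461.1   8.5  76. ]
tx -0.0002 ty -0.0003 tz 0.0724 wz 3.9 y head -75.4 tilt [-0.  0. -1.] q6 1.28 t 12.95
```

View pics/w6.png

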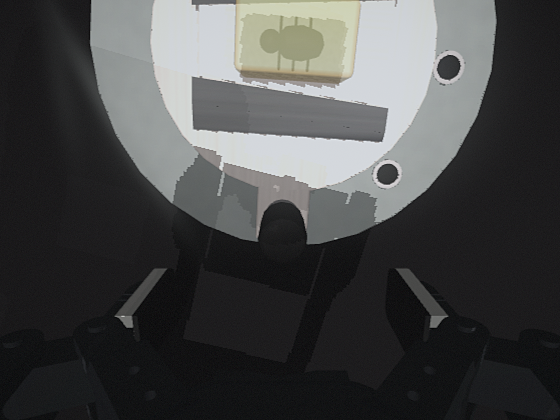

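Knob at (283,228) between the jaws, target hole at (387,174). Descend and grip it.

```bash
python3 -m inch '[{"tx":0,"ty":-0.0004,"tz":0.03,"wx":0,"wy":0,"wz":3.9,"jaw":0},{"tx":0,"ty":-0.0004,"tz":0.055,"wx":0,"wy":0,"wz":3.9,"jaw":0},{"tx":0,"ty":-0.0004,"tz":0.073,"wx":0,"wy":0,"wz":3.9,"jaw":0},{"tx":0,"ty":-0.0004,"tz":0.073,"wx":0,"wy":0,"wz":3.9,"jaw":0},{"tx":0,"ty":-0.0004,"tz":0.073,"wx":0,"wy":0,"wz":3.9,"jaw":1},{"tx":0,"ty":-0.0004,"tz":0.073,"wx":0,"wy":0,"wz":3.9,"jaw":1},{"tx":0,"ty":-0.0004,"tz":0.073,"wx":0,"wy":0,"wz":3.9,"jaw":1},{"tx":0,"ty":-0.0004,"tz":0.073,"wx":0,"wy":0,"wz":3.9,"jaw":1},{"tx":0,"ty":-0.0004,"tz":0.073,"wx":0,"wy":0,"wz":3.9,"jaw":1},{"tx":0,"ty":-0.0004,"tz":0.073,"wx":0,"wy":0,"wz":3.9,"jaw":1},{"tx":0,"ty":-0.0004,"tz":0.073,"wx":0,"wy":0,"wz":3.9,"jaw":1}]' 60 | tail -c 200
python3 -m inch '[{"tx":0,"ty":0,"tz":-0.005,"wx":0,"wy":0,"wz":0,"jaw":1},{"tx":0,"ty":0,"tz":-0.01,"wx":0,"wy":0,"wz":0,"jaw":1},{"tx":0,"ty":0,"tz":-0.0145,"wx":0,"wy":0,"wz":0,"jaw":1},{"tx":0,"ty":0,"tz":-0.0145,"wx":0,"wy":0,"wz":0,"jaw":1}]' | tail -c 200
python3 - <<'E'
from h import *
s=env.read_state(); M=rot(s["ee_rot"]).as_matrix(); p=s["eef_pos"]; y=M[:2,1]
for c in ([563.2,29.3],):
    d=np.array(p[:2])-c; print("radius",np.hypot(*d),"knob dir",np.degrees(np.arctan2(*d[::-1])))
# ideal centre: 105 out along radial dir from knob
c=np.array([563.2,29.3]); u=(c-p[:2]); c=p[:2]+105*u/np.hypot(*u); print("axis",c)
for th in np.linspace(45/12,45,12):
    q=np.r_[c,p[2]]+R.from_euler('z',th,degrees=True).apply(np.r_[p[:2]-c,0]); print("%.1f"%-th,np.round(M.T@(q-p)/1000,4))
go(p,-79.3)
E
```

```text
clock: 13.87
eef_pos: [461.4, 9.8, 78.8]
ee_rot: [0.0, 0.996, 0.094, 0.001]
ft_force: [-1.1, -0.5, 7.1]
opening: 26.7
gripper_force: 58.6
clock: 14.2
eef_pos: [461.1, 9.9, 92.9]
ee_rot: [0.0, 0.996, 0.094, 0.001]
ft_force: [4.3, -1.0, -7.6]
opening: 26.5
gripper_force: 59.4
radius 103.88909264325122 knob dir -169.21339508588295
axis [564.29127877  29.50790816]
-3.8 [0.0002 0.0069 0.    ]
-7.5 [0.0009 0.0137 0.    ]
-11.2 [0.002  0.0205 0.    ]
-15.0 [0.0036 0.0272 0.    ]
-18.8 [0.0055 0.0338 0.    ]
-22.5 [0.008  0.0402 0.    ]
-26.2 [0.0108 0.0464 0.    ]
-30.0 [0.014  0.0525 0.    ]
-33.8 [0.0177 0.0583 0.    ]
-37.5 [0.0217 0.0639 0.    ]
-41.2 [0.026  0.0692 0.    ]
-45.0 [0.0307 0.0743 0.0001]
tx 0.0000 ty 0.0000 tz 0.0000 wz 0.1 y head -79.2 tilt [ 0.001 -0.    -1.   ] q6 1.35 t 14.2
```

Pin drawn about 14 mm (spring load 7 N). Swing half-way, then check.

```bash
python3 -m inch '[{"tx":0.0002,"ty":0.0069,"tz":0,"wx":0,"wy":0,"wz":-3.75,"jaw":1},{"tx":0.0009,"ty":0.0137,"tz":0,"wx":0,"wy":0,"wz":-7.5,"jaw":1},{"tx":0.002,"ty":0.0205,"tz":0,"wx":0,"wy":0,"wz":-11.25,"jaw":1},{"tx":0.0036,"ty":0.0272,"tz":0,"wx":0,"wy":0,"wz":-15,"jaw":1},{"tx":0.0055,"ty":0.0338,"tz":0,"wx":0,"wy":0,"wz":-18.75,"jaw":1},{"tx":0.008,"ty":0.0402,"tz":0,"wx":0,"wy":0,"wz":-22.5,"jaw":1},{"tx":0.0108,"ty":0.0464,"tz":0,"wx":0,"wy":0,"wz":-26.25,"jaw":1},{"tx":0.014,"ty":0.0525,"tz":0,"wx":0,"wy":0,"wz":-30,"jaw":1},{"tx":0.0177,"ty":0.0583,"tz":0,"wx":0,"wy":0,"wz":-33.75,"jaw":1},{"tx":0.0177,"ty":0.0583,"tz":0,"wx":0,"wy":0,"wz":-33.75,"jaw":1}]' | tail -c 200
python3 - <<'E'
from h import *
s=env.read_state(); M=rot(s["ee_rot"]).as_matrix(); p=s["eef_pos"]
print(np.round(M.T@s["ft_force"],1),s["torque"])
c=np.array([564.3,29.5]); d=np.array(p[:2])-c; a=np.degrees(np.arctan2(*d[::-1])); print(np.hypot(*d),a)
P0=-169.21
for th in [4,8,P0+45-a]:
    q=np.r_[c,p[2]]+R.from_euler('z',th,degrees=True).apply(np.r_[p[:2]-c,0]); print("%.1f"%-th,np.round(M.T@(q-p)/1000,4))
go(p,-79.2+45)
E
```

```text
clock: 15.03
eef_pos: [489.4, -44.7, 91.7]
ee_rot: [-0.0, 0.925, 0.381, -0.0]
ft_force: [2.0, -0.4, -7.6]
opening: 26.7
gripper_force: 59.8
[1.2 1.7 7.6] [-0.13826262 -0.34117647 -0.13318133]
105.42614925508542 -135.25349878621086
-4.0 [ 0.0003  0.0074 -0.    ]
-8.0 [ 0.001   0.0147 -0.    ]
-11.0 [ 0.002   0.0202 -0.    ]
tx 0.0000 ty 0.0000 tz 0.0000 wz -11.1 y head -45.3 tilt [-0.001 -0.    -1.   ] q6 0.65 t 15.03
```

```bash
python3 -m inch '[{"tx":0.0003,"ty":0.0074,"tz":-0.0005,"wx":0,"wy":0,"wz":-4,"jaw":1},{"tx":0.001,"ty":0.0147,"tz":-0.0005,"wx":0,"wy":0,"wz":-8,"jaw":1},{"tx":0.002,"ty":0.0202,"tz":-0.0005,"wx":0,"wy":0,"wz":-11.1,"jaw":1},{"tx":0.002,"ty":0.0202,"tz":-0.0005,"wx":0,"wy":0,"wz":-11.1,"jaw":1},{"tx":0.002,"ty":0.0202,"tz":-0.0005,"wx":0,"wy":0,"wz":-11.1,"jaw":1}]' | tail -c 200
python3 - <<'E'
from h import *
s=env.read_state(); M=rot(s["ee_rot"]).as_matrix(); p=s["eef_pos"]
print(np.round(M.T@s["ft_force"],1))
c=np.array([564.3,29.5]); d=np.array(p[:2])-c; a=np.degrees(np.arctan2(*d[::-1])); print(np.hypot(*d),a+169.21)
go(p,-79.2+45)
E
```

```text
clock: 15.45
eef_pos: [504.3, -57.3, 92.1]
ee_rot: [-0.0, 0.885, 0.466, -0.001]
ft_force: [0.4, -5.3, -6.6]
opening: 26.6
gripper_force: 60.1
[-4.2  3.3  6.6]
105.47593483481367 44.57158101364651
tx 0.0000 ty 0.0000 tz 0.0000 wz -0.3 y head -34.5 tilt [-0.001 -0.    -1.   ] q6 0.44 t 15.45
```

```bash
python3 -m inch '[{"tx":0,"ty":0.0007,"tz":0,"wx":0,"wy":0,"wz":-0.4,"jaw":1},{"tx":0,"ty":0.0007,"tz":0.002,"wx":0,"wy":0,"wz":-0.4,"jaw":1},{"tx":0,"ty":0.0007,"tz":0.005,"wx":0,"wy":0,"wz":-0.4,"jaw":1},{"tx":0,"ty":0.0007,"tz":0.005,"wx":0,"wy":0,"wz":-0.4,"jaw":1}]' | tail -c 200
python3 - <<'E'
from h import *
s=env.read_state(); M=rot(s["ee_rot"]).as_matrix(); p=s["eef_pos"]
print(np.round(M.T@s["ft_force"],1))
c=np.array([564.3,29.5]); d=np.array(p[:2])-c; a=np.degrees(np.arctan2(*d[::-1])); print(np.hypot(*d),a+169.21)
E
```

```text
clock: 15.78
eef_pos: [504.7, -57.5, 87.0]
ee_rot: [0.0, 0.883, 0.469, -0.001]
ft_force: [0.2, -6.4, -6.5]
opening: 26.4
gripper_force: 60.1
[-5.2  3.8  6.5]
105.45814588503367 44.81732005443946
```

Below 12 mm with the spring still pulling: the nose is in the hole. Lower the rest and release.

```bash
python3 -m inch '[{"tx":-0.0003,"ty":0,"tz":0.003,"wx":0,"wy":0,"wz":0,"jaw":1},{"tx":-0.0003,"ty":0,"tz":0.006,"wx":0,"wy":0,"wz":0,"jaw":1},{"tx":-0.0003,"ty":0,"tz":0.008,"wx":0,"wy":0,"wz":0,"jaw":1},{"tx":-0.0003,"ty":0,"tz":0.008,"wx":0,"wy":0,"wz":0,"jaw":1}]' | tail -c 200
python3 -m inch '[{"tx":0,"ty":0,"tz":0,"wx":0,"wy":0,"wz":0,"jaw":0.5},{"tx":0,"ty":0,"tz":0,"wx":0,"wy":0,"wz":0,"jaw":0},{"tx":0,"ty":0,"tz":0,"wx":0,"wy":0,"wz":0,"jaw":0},{"tx":0,"ty":0,"tz":0,"wx":0,"wy":0,"wz":0,"jaw":0},{"tx":0,"ty":0,"tz":-0.04,"wx":0,"wy":0,"wz":0,"jaw":0},{"tx":0,"ty":0,"tz":-0.08,"wx":0,"wy":0,"wz":0,"jaw":0},{"tx":-0.03,"ty":0,"tz":-0.11,"wx":0,"wy":0,"wz":0,"jaw":0},{"tx":-0.05,"ty":0,"tz":-0.13,"wx":0,"wy":0,"wz":0,"jaw":0},{"tx":-0.05,"ty":0,"tz":-0.13,"wx":0,"wy":0,"wz":0,"jaw":0},{"tx":-0.05,"ty":0,"tz":-0.13,"wx":0,"wy":0,"wz":0,"jaw":0}]' | tail -c 200
python3 - <<'E'
from h import *
im=env.get_image("wrist"); cv2.imwrite("pics/w7.png",im["color"])
P=cloud(im); p=P.reshape(-1,3); ok=im["depth"].ravel()>0
k=p[ok&(np.hypot(p[:,0]-504.7,p[:,1]+57.5)<22)]; k=k[k[:,2]>85]
print("knob top",len(k),np.percentile(k[:,2],[50,95]),cv2.minEnclosingCircle(k[:,:2].astype(np.float32)))
q=p[ok&(np.hypot(p[:,0]-563,p[:,1]-29)<50)&(p[:,2]>82)]
print("block",np.median(q[:,2]),cv2.minAreaRect(q[:,:2].astype(np.float32)))
E
```

```text
clock: 16.12
eef_pos: [504.9, -57.7, 79.1]
ee_rot: [-0.0, 0.883, 0.47, -0.0]
ft_force: [-0.3, -6.1, -5.9]
opening: 26.5
gripper_force: 60.3
clock: 16.95
eef_pos: [477.4, -99.7, 211.1]
ee_rot: [0.001, 0.883, 0.469, 0.001]
ft_force: [-0.4, 0.0, 0.7]
opening: 85.6
gripper_force: 0.0
knob top 1274 [91.42285831 92.61113116] ((503.56756591796875, -56.80420684814453), 13.966264724731445)
block 84.6112600358158 ((553.1192016601562, 15.015520095825195), (1.511003017425537, 57.60142135620117), 55.71202087402344)
```

View pics/w7.png

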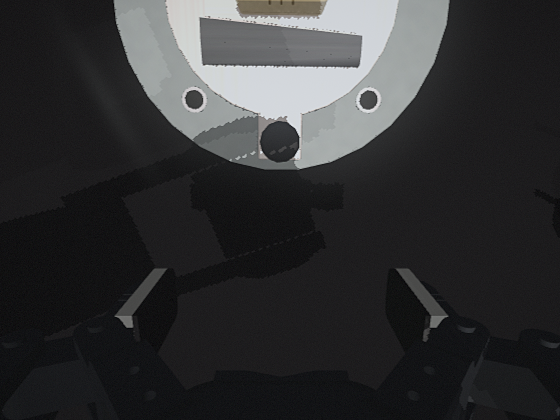

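The knob at (280,141) has the freed hole (194,99) and the last hole (369,99) either side of it. Its top is at 91.5 mm, the same as before drawing, so the pin is fully down, and the block now lies at 55.7° (10.7° + 45°). Handing in.

```bash
python3 -c "
from rig import env
print(env.job_done())"
```

```text
the job is handed in; nothing more can be done
None
```

The carrier is wedged home in the way, the turntable is swung 45° anticlockwise with the pin fully down in the next hole, the bystanders were not touched, and the job was handed in at about 17 s on the robot's clock; no verdict came back.

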